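# Sweep the used micro tubes into the tray's trough

### The job

Sweep the three small plastic micro tubes across the deck of the grey sorting tray and over the step, so that all three end up down in the trough along its side. Only push them with the fingertips: do not pick any of them up. Leave the petri dish where it stands on the deck, and do not disturb the timer, the bottle or the tape roll beside the tray.

Things in the scene. Friction and masses are not known exactly. Their poses are not given: they have to be found in the camera images.
- tray: Fixed grey plastic sorting tray, 220 (x) x 324 (y) mm; origin at the centre of its underside, on the worktop. Flat deck, top 30 mm above the worktop, from x = -45 to +104 mm; the rest, on the side towards the robot, is an open trough. Deck and trough reach from y = -156 to +156 mm. A 6 mm wall with an 8 mm bead, top 46 mm above the worktop, runs round the outside; a lip juts 11 mm out of each short side.
- trough (a point): Middle of the trough's floor, 5 mm above the worktop, axes as the tray's. The trough spans x = -104 to -45 mm of the tray (59 mm wide) and is 25 mm deep below the deck; from the deck it is just a step down, with nothing between.
- tube_a_mid (a point): Middle of one of three alike small empty whitish plastic micro tubes that lie loose on the deck; 13 x 39 x 13 mm, long axis = y. Handles like a 12 x 40 x 13 mm bar: it slides and does not roll; 10 to 20 g. At the start its middle is 6.5 mm above the deck and at least 65 mm inside the wall opposite the trough.
- tube_b_mid (a point): Middle of one of three alike small empty whitish plastic micro tubes that lie loose on the deck; 13 x 39 x 13 mm, long axis = y. Handles like a 12 x 40 x 13 mm bar: it slides and does not roll; 10 to 20 g. At the start its middle is 6.5 mm above the deck and at least 65 mm inside the wall opposite the trough.
- tube_c_mid (a point): Middle of one of three alike small empty whitish plastic micro tubes that lie loose on the deck; 13 x 39 x 13 mm, long axis = y. Handles like a 12 x 40 x 13 mm bar: it slides and does not roll; 10 to 20 g. At the start its middle is 6.5 mm above the deck and at least 65 mm inside the wall opposite the trough.
- dish: Round whitish translucent petri dish, 62 mm across, 15 mm high, loose on the deck, in one of four places side by side along the tray with the tubes in the other three (74 mm apart from centre to centre, give or take 10 mm); origin at the centre of its underside. Stays where it is.
- timer_b: Bystander: small countdown timer lying on the worktop left of the tray, 66 x 62 x 17 mm; origin at the centre of its underside.
- bottle: Bystander: small clear bottle with blue screw cap standing right of the tray, 56 mm across, 131 mm high; origin at the centre of its underside.
- tape: Bystander: roll of label tape lying flat left of the tray, 66 mm across, 19 mm high; origin at the centre of its underside.

How it is judged (in metres and radians):
At the end, for the whole second after the job is handed in: The middle of each of the three tubes is inside the trough (beyond the deck's edge, within the walls) and below the level of the deck; the petri dish is within 15 mm of where it stood (x of tube_a_mid in the frame of tray between -0.106 and -0.045 m and y of tube_a_mid in the frame of tray between -0.158 and 0.158 m and height (world z) of each of tube_a_mid, tube_b_mid, tube_c_mid below 0.029 m and x of tube_b_mid in the frame of tray between -0.106 and -0.045 m and y of tube_b_mid in the frame of tray between -0.158 and 0.158 m and x of tube_c_mid in the frame of tray between -0.106 and -0.045 m and y of tube_c_mid in the frame of tray between -0.158 and 0.158 m and distance of dish from where it was at the start of the episode below 0.015 m); the robot touches nothing.
It fails at once if a tube is lifted: its middle rises more than 30 mm above the deck (height (world z) of any of tube_a_mid, tube_b_mid, tube_c_mid above 0.06 m).
It fails at once if the petri dish is shoved more than 15 mm (distance of dish from where it was at the start of the episode above 0.015 m).
It fails at once if the timer, the bottle or the tape roll is moved more than 20 mm (distance of any of timer_b, bottle, tape from where it was at the start of the episode above 0.02 m).
It also fails if it takes over 48 s, if anything falls off the work surface, if the arm or the gripper's body presses on something with over 40 N, if the wrist force passes 120 N, or if a joint passes its speed limit or range.

### The arm

A 6-joint arm with a two-finger parallel gripper is mounted at the origin on a cart in front of the work surface, level with it; the furniture and walls round the work are solid. World frame = base frame: x ahead of the robot, y to its left, z up, the work surface at z = 0. Lengths are in mm, angles in rad, forces in N, time in s.
With the tool pointing down it reaches from about 375 to 975 mm from the base axis. Payload 3.8 kg.
Tool frame: the origin (TCP) lies on the centre line of the jaws, within the pads' length; the fingertips stand 25 mm ahead of it and the grasp point (between the pads) lies 6 mm ahead of it; z points along the fingers, y is the line along which they close (so a half turn about z gives the same grasp; the last joint's range is limited). The gripper opens to 85 mm and grips with 20 to 120 N. Pads are 22 mm wide; open, the fingers measure 114 mm over their backs; the gripper's body (76 mm by 85 mm) begins 54 mm behind the grasp point. The pads swing forward as they close: fully open they stand 13 mm farther back than shut.
Start: joints at [-1.258, 0.264, 1.604, -0, 1.274, -0.037], TCP at [231.324, -634.12, 256.28] pointing down, gripper open.
Joint ranges: [-2.63, 2.63], [-0.94, 2.18], [0.31, 2.57], [-1.31, 4.45], [0, 2.66], [-2.55, 2.55]. Speed limits (rad/s): [2.57, 2.57, 3.14, 3.14, 3.14, 3.14].

### API

Orientations are given as a rotation vector (axis times angle).
In Python, from plant import sensors, vision, workorder gives the robot as it stands.
- The arm moves only by the tool apply_moves, never from a script. Its argument "commands" is a list of rows, each a list of 3 entries, a list of its own where there are three numbers: the shift along the tool's x, y, z in m, then the turn, a rotation vector about the tool's x, y, z in degrees, then the opening, from 0 (shut) to 1 (fully open). In form: [[[tx, ty, tz], [ax, ay, az], jaw], ...]. A call has 1 to 20 rows; each row shifts and turns the commanded pose from where the row before left it, along the tool's axes as they then stand; what a row does not reach is not made up. A row lasts 1/12 s, in which the tool goes at most 41.7 mm and 7.16 degrees, less where a joint would pass 70% of its speed; a pose out of reach is approached as far as the arm can. A call is refused whole if a number of a shift passes 0.0417 or a number of a turn 7.16, either way. A call with a gripper value outside its range is refused whole. The fingers move at their own pace and stop on an object; the grip force is fixed at half the most. Time passes only in rows, so rows that do not move let the fingers close. It gives the time, the measured TCP pose, the force, the opening and the grip force at its end, in the units of the state.
- sensors.get_state(): the state, without advancing time (a new reading comes with each control period).
- vision.snapshot(name): name is "scene" or "top" or "wrist"; returns the picture (400x640x3 uint8, red, green, blue); there is no depth.
- vision.get_calibration(name): a dict with "fov_y" (degrees; the focal length in pixels is half the picture's height over the tangent of half this angle, whatever the lens; pixels are square), "cx", "cy" (the principal point, pixels), "dist_coeffs" ([k1, k2, p1, p2, k3] as OpenCV has them; the pictures are not rectified), "R" (3x3) and "t" (3): a world point X has camera coordinates R X + t; the wrist camera has in their place "tool_from_camera" (4x4, takes a point from camera to tool coordinates, whose origin is the TCP and whose axes are the flange's). Camera axes: x right, y down, z forward; pixel columns grow to the right and rows downward; lengths in mm; the calibration is good to about 2 mm. A picture is of the moment at which its call begins: read the wrist's pose just before it. get_calibration takes no time and is no camera call.
- workorder.close_job(): hands the job in; it is judged then, once.
The state is a dict: "time_s": time; "joint_pos": joint angles; "qvel": joint speeds; "joint_torque": joint torques, N m; "ee_pos": TCP position; "orientation": TCP orientation; "wrist_force": force on the tool from outside, world axes, zero at the start; "torque": the same for the moment, N m; "finger_gap": opening from 0.0 (shut) to 1.0 (fully open); "finger_force": force on a finger pad.
Only numpy, scipy, OpenCV 4.12 (cv2) and the standard library are available. Lean on these libraries where they do the work, as an engineer would, in place of code of your own. Each camera call takes 0.05 s, during which the arm holds its last target. There are 200 camera calls.

## Working session

There is one attempt and no reset: what is moved stays moved. The work goes in short steps, Python scripts to look and compute and a tool call to move; the robot and the scene stay as the last step left them, time stands still between calls to the robot, and variables do not carry over. Pictures are saved under pics/ and viewed, at most 10 in all, crops included, and the job is handed in when it is done.

Besides the shell and the picture viewer there is one more tool, called after "Request:" by a JSON object that holds its "op" and its "data", one argument or row to a line. apply_moves: Moves the arm, as the interface text tells. Its arguments: {"type":"object","properties":{"commands":{"type":"array"}},"required":["commands"]}

```bash
mkdir -p pics; python3 - <<'E'
from plant import sensors, vision
import cv2, json
s=sensors.get_state(); print(s['time_s'],s['ee_pos'],s['orientation'],s['finger_gap'])
for n in ('top','scene'):
    cv2.imwrite(f'pics/{n}0.png',vision.snapshot(n)[:,:,::-1]); print(n,vision.get_calibration(n))
E
```

```text
0.0 [ 231.11994657 -633.47341648  254.95988081] [-3.09147629e+00 -5.46349782e-01  4.93793954e-04] 1.0002068360868022
top {'fov_y': 54.17002821085071, 'cx': 316.4774771520222, 'cy': 202.4787646357304, 'dist_coeffs': array([-0.040386,  0.      ,  0.      ,  0.      ,  0.      ]), 'R': array([[-0.02060951, -0.99977268, -0.00546245],
       [-0.99804099,  0.02089601, -0.05897069],
       [ 0.05907143,  0.00423639, -0.99824477]]), 't': array([  -4.02197566,  486.3097524 , 1444.63009925])}
scene {'fov_y': 44.16975974542869, 'cx': 324.01314288679794, 'cy': 200.48510050927894, 'dist_coeffs': array([0.05326766, 0.        , 0.        , 0.        , 0.        ]), 'R': array([[-0.79818933, -0.60238527, -0.00507797],
       [-0.44644257,  0.59717527, -0.66638632],
       [ 0.40445374, -0.52963542, -0.74558936]]), 't': array([ 390.7760598 ,  249.73176648, 1402.38303479])}
```

View pics/top0.png

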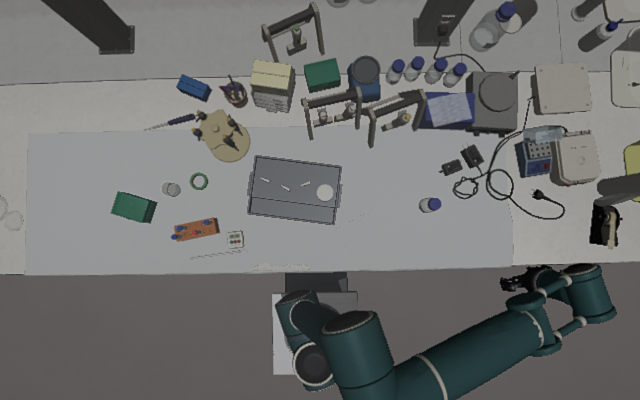

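View pics/scene0.png

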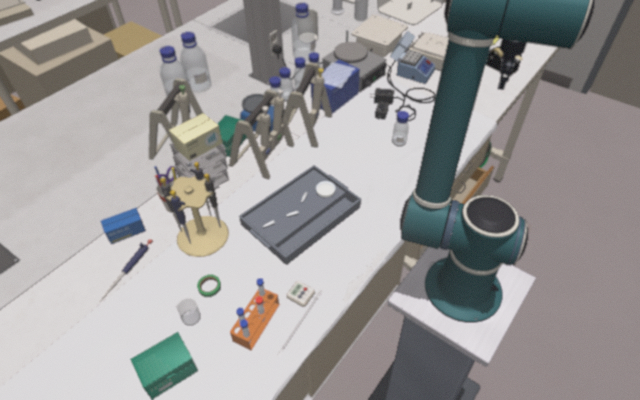

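The top view shows the tray at about (248–341, 155–224), with the dish at (325,192) and tubes near (265,180), (285,189) and (305,184). I'll enlarge that area.

```bash
cat > h.py <<'E'
import numpy as np, cv2
from plant import vision
def K(c): f=200/np.tan(np.radians(c['fov_y']/2)); return np.array([[f,0,c['cx']],[0,f,c['cy']],[0,0,1]])
def px2w(name,uv,z):
    c=vision.get_calibration(name); uv=np.array(uv,float).reshape(-1,1,2)
    d=cv2.undistortPoints(uv,K(c),c['dist_coeffs'])[:,0]
    r=np.c_[d,np.ones(len(d))]@c['R']; o=-c['R'].T@c['t']
    return o+r*((z-o[2])/r[:,2])[:,None]
def w2px(name,X):
    c=vision.get_calibration(name)
    return cv2.projectPoints(np.array(X,float).reshape(-1,3),cv2.Rodrigues(c['R'])[0],c['t'],K(c),c['dist_coeffs'])[0][:,0]
E
python3 - <<'E'
import cv2
im=cv2.imread('pics/top0.png')[150:230,240:350]
cv2.imwrite('pics/crop.png',cv2.resize(im,None,fx=7,fy=7,interpolation=cv2.INTER_CUBIC))
E
```

```text
(no output)
```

View pics/crop.png

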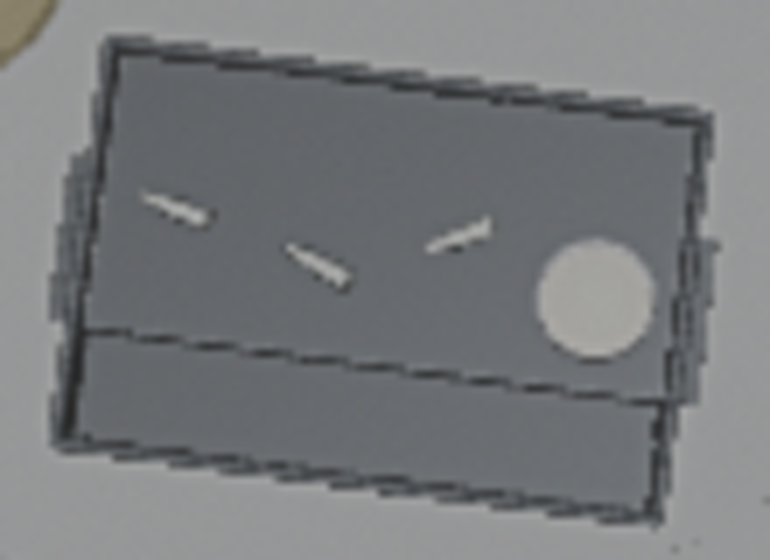

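In the crop, the deck edge runs from (88,330) to (665,402). The tube middles are at (175,208), (320,266) and (460,235), and the dish centre is at (597,298).

```bash
cat >> h.py <<'E'
def crop2px(p): return (np.array(p,float)+.5)/7-.5+[240,150]
E
python3 - <<'E'
from h import *
from plant import sensors
co=px2w('top',crop2px([(108,38),(712,116),(655,522),(57,443)]),46)
print(co.round(1)); c=co.mean(0)[:2]
ed=px2w('top',crop2px([(88,330),(665,402)]),30)
ax=(co[0]-co[3]+co[1]-co[2])[:2]; ay=(co[0]-co[1]+co[3]-co[2])[:2]
ya=np.arctan2(ax[1],ax[0]); yb=np.arctan2(-ay[0],ay[1]); e=(ed[0]-ed[1]); ye=np.arctan2(-e[0],e[1])
print('yaw',np.degrees([ya,yb,ye]),np.linalg.norm(ax)/2,np.linalg.norm(ay)/2,'c',c)
yaw=np.mean([yb,ye]); R=np.array([[np.cos(yaw),-np.sin(yaw)],[np.sin(yaw),np.cos(yaw)]])
loc=lambda p:((p[:,:2]-c)@R).round(1)
print('edge',loc(ed))
print('tubes',loc(px2w('top',crop2px([(175,208),(320,266),(460,235)]),37)))
print('ends',loc(px2w('top',crop2px([(140,194),(207,218),(286,246),(350,280),(428,249),(491,225)]),37)))
print('dish',loc(px2w('top',crop2px([(597,298)]),43)))
print('bottle etc world',px2w('top',[(428,206),(235,240),(199,181),(225,135)],10).round(0))
s=sensors.get_state();print(s['ee_pos'],cv2.Rodrigues(s['orientation'])[0].round(3))
E
```

```text
[[ 664.2  208.6   46. ]
 [ 615.9 -108.    46. ]
 [ 404.1  -73.2   46. ]
 [ 451.5  237.6   46. ]]
yaw [-8.54328046 -8.68001938 -8.3183341 ] 214.64121209713957 317.3844057974335 c [533.93078646  66.23500158]
edge [[ -45.4  152.2]
 [ -44.4 -155. ]]
tubes [[ 24.  114.1]
 [  3.2  34.1]
 [ 28.8 -36.8]]
ends [[ 29.  133.5]
 [ 20.9  96.7]
 [ 11.5  53.3]
 [ -2.1  17.5]
 [ 19.3 -21.1]
 [ 36.1 -52.4]]
dish [[   4.4 -112.5]]
bottle etc world [[ 464. -432.   10.]
 [ 352.  293.   10.]
 [ 577.  428.   10.]
 [ 750.  328.   10.]]
[ 231.1335159  -633.54587652  255.0825606 ] [[ 0.939  0.343 -0.001]
 [ 0.343 -0.939  0.002]
 [ 0.    -0.002 -1.   ]]
```

Tray centre is about (534, 66) with yaw −8.5°, and the tubes, dish and edge all fit that frame. I'll transit above everything to behind the nearest tube and part-close the jaws, so the two fingertips make a pusher about 41 mm wide.

Request:
{"op": "apply_moves", "data": {
  "commands": [
    [[0.0282,-0.0245,0],[0,0,0],0.14],
    [[0.0282,-0.0245,0],[0,0,0],0.14],
    [[0.0282,-0.0245,0],[0,0,0],0.14],
    [[0.0282,-0.0245,0],[0,0,0],0.14],
    [[0.0282,-0.0245,0],[0,0,0],0.14],
    [[0.0282,-0.0245,0],[0,0,0],0.14],
    [[0.0282,-0.0245,0],[0,0,0],0.14],
    [[0.0282,-0.0245,0],[0,0,0],0.14],
    [[0.0282,-0.0245,0],[0,0,0],0.14],
    [[0.0282,-0.0245,0],[0,0,0],0.14],
    [[0.0282,-0.0245,0],[0,0,0],0.14],
    [[0.0282,-0.0245,0],[0,0,0],0.14],
    [[0.0282,-0.0245,0],[0,0,0],0.14],
    [[0.0282,-0.0245,0],[0,0,0],0.14],
    [[0.0282,-0.0245,0],[0,0,0],0.14],
    [[0.0282,-0.0245,0],[0,0,0],0.14],
    [[0.0282,-0.0245,0],[0,0,0],0.14],
    [[0.0282,-0.0245,0],[0,0,0],0.14],
    [[0.0282,-0.0245,0],[0,0,0],0.14],
    [[0.0282,-0.0245,0],[0,0,0],0.14]
  ]
}}

```text
time_s: 1.77
ee_pos: [593.5, 21.4, 255.8]
orientation: [-3.094, -0.547, 0.001]
wrist_force: [1.0, -0.7, -0.4]
finger_gap: 0.144
finger_force: 0.0
```

Request:
{"op": "apply_moves", "data": {
  "commands": [
    [[0,0,0],[0,0,7.15],0.14],
    [[0,0,0],[0,0,7.15],0.14],
    [[0,0,0],[0,0,7.15],0.14],
    [[0,0,0],[0,0,7.15],0.14],
    [[0,0,0],[0,0,0],0.14],
    [[0,0,0],[0,0,0],0.14]
  ]
}}

```text
time_s: 2.27
ee_pos: [592.9, 19.6, 255.8]
orientation: [3.133, -0.229, -0.001]
wrist_force: [-0.0, -0.2, -0.2]
finger_gap: 0.141
finger_force: 0.0
```

```bash
cat >> h.py <<'E'
C=np.array([534,66.2]); _y=np.radians(-8.5); RT=np.array([[np.cos(_y),-np.sin(_y)],[np.sin(_y),np.cos(_y)]])
def st():
    from plant import sensors
    s=sensors.get_state(); R=cv2.Rodrigues(s['orientation'])[0]
    print('t',s['time_s'],'local',((s['ee_pos'][:2]-C)@RT).round(1),'z',s['ee_pos'][2].round(1),'yaw',np.degrees(np.arctan2(R[1,0],R[0,0])).round(2),R[:,2].round(3),'F',s['wrist_force'].round(1),'gap',round(float(s['finger_gap']),3),s['joint_pos'].round(2))
E
python3 - <<'E'
from h import *
st(); a=vision.snapshot('wrist'); c=vision.get_calibration('wrist'); print(c)
cv2.imwrite('pics/w0.png',a[:,:,::-1])
E
```

```text
t 2.2667 local [ 65.2 -37.4] z 255.8 yaw -8.35 [-0.001  0.    -1.   ] F [-0.  -0.2 -0.2] gap 0.141 [-0.01  0.11  1.78  0.    1.25  1.71]
{'fov_y': 58.6404668117588, 'cx': 320.5428810129108, 'cy': 197.0958980900839, 'dist_coeffs': array([-0.05224004,  0.        ,  0.        ,  0.        ,  0.        ]), 'tool_from_camera': array([[ 3.15382632e-04, -9.48349509e-01, -3.17227221e-01,
         8.03416824e+01],
       [ 9.99999929e-01,  3.63961630e-04, -9.38766302e-05,
         2.94180364e-02],
       [ 2.04486392e-04, -3.17227169e-01,  9.48349556e-01,
        -1.18464771e+02],
       [ 0.00000000e+00,  0.00000000e+00,  0.00000000e+00,
         1.00000000e+00]])}
```

View pics/w0.png

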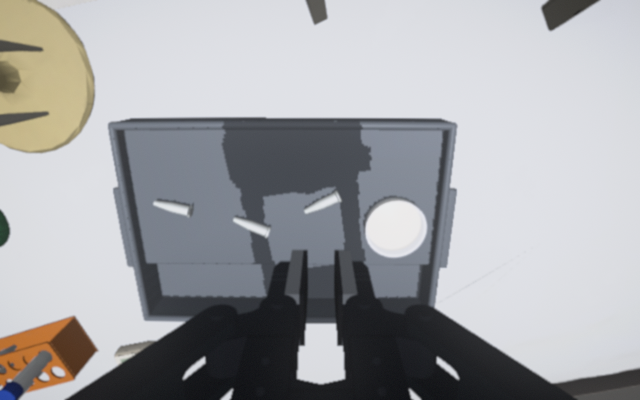

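The wrist view shows tubes at (173,208), (252,226) and (323,204), the dish at about (395,228) and the deck edge at row 264. I'll cross-check positions, then descend.

```bash
cat >> h.py <<'E'
def wpx(uv,z):
    from plant import sensors
    s=sensors.get_state(); R=cv2.Rodrigues(s['orientation'])[0]; c=vision.get_calibration('wrist'); T=c['tool_from_camera']
    d=cv2.undistortPoints(np.array(uv,float).reshape(-1,1,2),K(c),c['dist_coeffs'])[:,0]
    r=np.c_[d,np.ones(len(d))]@(R@T[:3,:3]).T; o=R@T[:3,3]+s['ee_pos']
    return ((o+r*((z-o[2])/r[:,2])[:,None])[:,:2]-C)@RT
E
python3 - <<'E'
from h import *
print(wpx([(173,208),(252,226),(323,204)],37).round(1), wpx([(395,228)],40).round(1),wpx([(155,263),(430,265)],30).round(1),wpx([(110,125),(456,125)],46).round(1))
print('tube ends',wpx([(154,204),(192,211),(234,219),(270,233),(306,211),(340,197)],37).round(1))
c=vision.get_calibration('wrist');T=np.linalg.inv(c['tool_from_camera'])
for z in (12,25,38):
  X=np.array([[x,y,z] for y in (-21,-6,6,21) for x in (11,)],float)
  print(z,cv2.projectPoints(X,cv2.Rodrigues(T[:3,:3])[0],T[:3,3],K(c),c['dist_coeffs'])[0][:,0].round(0).tolist())
E
```

```text
[[ 20.4 112.7]
 [  1.   32.9]
 [ 25.2 -40.1]] [[   0.4 -113.8]] [[ -47.   144.8]
 [ -48.1 -157.9]] [[ 105.7  158.2]
 [ 105.8 -161.9]]
tube ends [[ 24.7 131.9]
 [ 17.3  93.4]
 [  8.7  50.9]
 [ -6.8  14.6]
 [ 17.7 -22.9]
 [ 32.7 -57. ]]
12 [[269.0, 256.0], [306.0, 257.0], [335.0, 257.0], [372.0, 257.0]]
25 [[273.0, 243.0], [307.0, 243.0], [334.0, 243.0], [368.0, 243.0]]
38 [[277.0, 231.0], [308.0, 231.0], [333.0, 231.0], [364.0, 231.0]]
```

Request:
{"op": "apply_moves", "data": {
  "commands": [
    [[0,0.001,0.035],[0,0,0],0.16],
    [[0,0,0.035],[0,0,0],0.16],
    [[0,0,0.035],[0,0,0],0.16],
    [[0,0,0.035],[0,0,0],0.16],
    [[0,0,0.02],[0,0,0],0.16],
    [[0,0,0.01],[0,0,0],0.16],
    [[0,0,0.008],[0,0,0],0.16],
    [[0,0,0.006],[0,0,0],0.16],
    [[0,0,0.005],[0,0,0],0.16],
    [[0,0,0.004],[0,0,0],0.16],
    [[0,0,0],[0,0,0],0.16],
    [[0,0,0],[0,0,0],0.16]
  ]
}}

```text
time_s: 3.32
ee_pos: [593.7, 18.5, 64.1]
orientation: [-3.133, 0.234, -0.002]
wrist_force: [-0.3, 0.0, -0.1]
finger_gap: 0.161
finger_force: 0.0
```

Request:
{"op": "apply_moves", "data": {
  "commands": [
    [[0,0,0.002],[0,0,0],0.16],
    [[0,0,0.002],[0,0,0],0.16],
    [[0,0,0.001],[0,0,0],0.16],
    [[0,0,0],[0,0,0],0.16],
    [[0,0,0],[0,0,0],0.16]
  ]
}}

```text
time_s: 3.73
ee_pos: [593.0, 18.5, 58.2]
orientation: [-3.133, 0.234, 0.0]
wrist_force: [-0.8, 0.5, -0.8]
finger_gap: 0.158
finger_force: 0.0
```

Request:
{"op": "apply_moves", "data": {
  "commands": [
    [[-0.006,0,0],[0,0,0],0.16],
    [[-0.006,0,0],[0,0,0],0.16],
    [[-0.006,0,0],[0,0,0],0.16],
    [[-0.006,0,0],[0,0,0],0.16],
    [[-0.006,0,0],[0,0,0],0.16],
    [[-0.006,0,0],[0,0,0],0.16],
    [[-0.006,0,0],[0,0,0],0.16],
    [[-0.006,0,0],[0,0,0],0.16],
    [[-0.006,0,0],[0,0,0],0.16],
    [[-0.006,0,0],[0,0,0],0.16],
    [[-0.006,0,0],[0,0,0],0.16],
    [[-0.006,0,0],[0,0,0],0.16],
    [[-0.006,0,0],[0,0,0],0.16]
  ]
}}

```text
time_s: 4.82
ee_pos: [515.4, 30.2, 58.3]
orientation: [3.133, -0.234, 0.0]
wrist_force: [-0.7, 0.3, 1.0]
finger_gap: 0.16
finger_force: 0.0
```

```bash
python3 - <<'E'
from h import *
st(); cv2.imwrite('pics/w1.png',vision.snapshot('wrist')[:,:,::-1])
im=vision.snapshot('scene')[150:270,220:380,::-1]; cv2.imwrite('pics/s1.png',cv2.resize(im,None,fx=5,fy=5,interpolation=2))
E
```

```text
t 4.8167 local [-13.1 -38.4] z 58.3 yaw -8.56 [ 0. -0. -1.] F [-0.7  0.3  1. ] gap 0.16 [ 0.01  0.18  2.11 -0.    0.85  1.73]
```

View pics/w1.png

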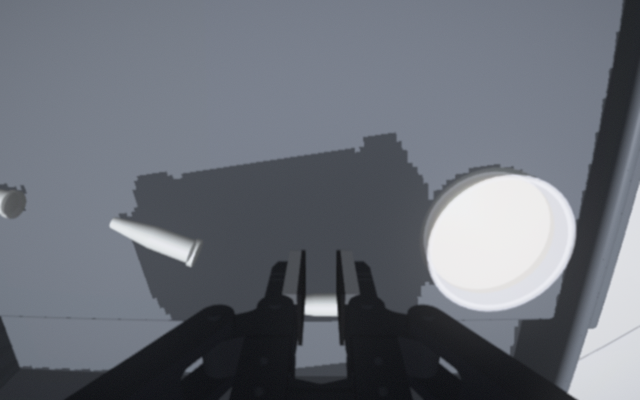

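View pics/s1.png

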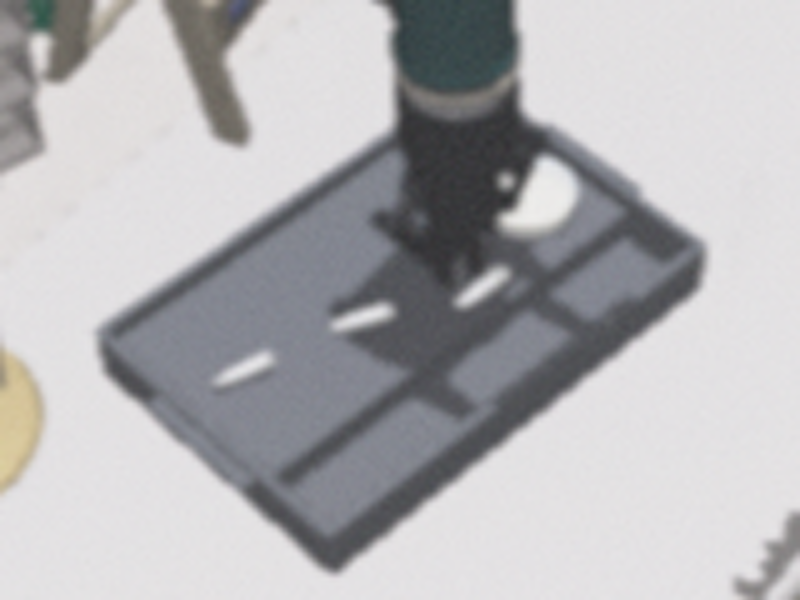

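The tube is squared up against both fingertips, near (320,303) in the wrist picture, and the dish is clear. I'll push it over the edge, lift, go behind the middle tube and lower.

Request:
{"op": "apply_moves", "data": {
  "commands": [
    [[-0.006,0,0],[0,0,0],0.16],
    [[-0.006,0,0],[0,0,0],0.16],
    [[-0.006,0,0],[0,0,0],0.16],
    [[-0.006,0,0],[0,0,0],0.16],
    [[-0.006,0,0],[0,0,0],0.16],
    [[-0.006,0,0],[0,0,0],0.16],
    [[-0.006,0,0],[0,0,0],0.16],
    [[-0.003,0,0],[0,0,0],0.16],
    [[0,0,0],[0,0,0],0.16],
    [[0,0,0],[0,0,0],0.16],
    [[0,0,-0.025],[0,0,0],0.16],
    [[0,0,-0.035],[0,0,0],0.16],
    [[0.024,-0.018,0],[0,0,0],0.16],
    [[0.025,-0.018,0],[0,0,0],0.16],
    [[0.025,-0.018,0],[0,0,0],0.16],
    [[0.024,-0.018,0],[0,0,0],0.16],
    [[0,0,0],[0,0,0],0.16],
    [[0,0,0],[0,0,0],0.16]
  ]
}}

```text
time_s: 6.42
ee_pos: [580.6, 94.0, 118.3]
orientation: [-3.133, 0.233, -0.001]
wrist_force: [-0.5, 0.3, 0.2]
finger_gap: 0.159
finger_force: 0.0
```

```bash
python3 - <<'E'
from h import *
st(); im=vision.snapshot('scene')[150:270,220:380,::-1]; cv2.imwrite('pics/s2.png',cv2.resize(im,None,fx=5,fy=5,interpolation=2))
E
```

```text
t 6.4167 local [42.  34.4] z 118.3 yaw -8.5 [ 0.001 -0.    -1.   ] F [-0.5  0.3  0.2] gap 0.159 [ 0.12  0.22  1.92 -0.    0.99  1.84]
```

View pics/s2.png

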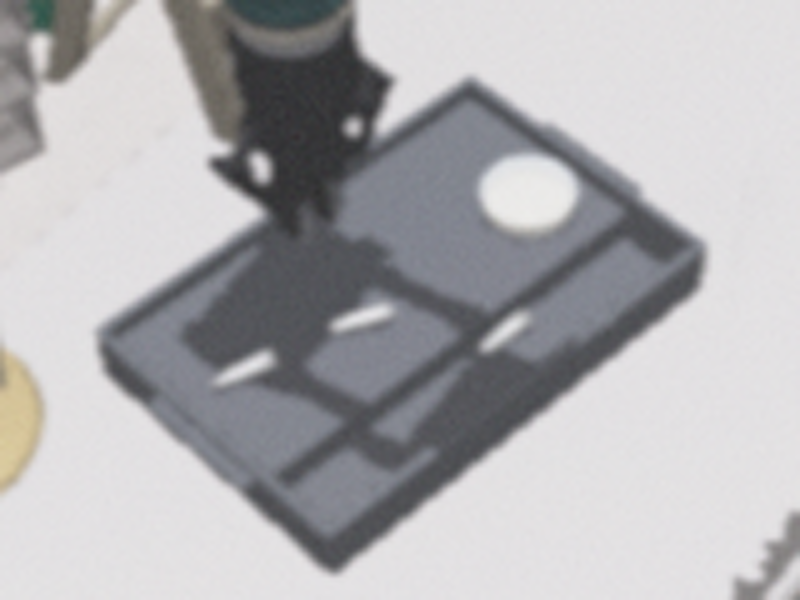

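The first tube is in the trough, near (505,333). Next is the second tube.

Request:
{"op": "apply_moves", "data": {
  "commands": [
    [[0,0,0.03],[0,0,0],0.16],
    [[0,0,0.02],[0,0,0],0.16],
    [[0,0,0.01],[0,0,0],0.16],
    [[0,0,0],[0,0,0],0.16],
    [[0,0,0],[0,0,0],0.16]
  ]
}}

```text
time_s: 6.88
ee_pos: [578.1, 92.9, 58.0]
orientation: [3.132, -0.235, -0.002]
wrist_force: [-0.2, 0.9, -0.8]
finger_gap: 0.158
finger_force: 0.0
```

Request:
{"op": "apply_moves", "data": {
  "commands": [
    [[-0.006,0,0],[0,0,0],0.16],
    [[-0.006,0,0],[0,0,0],0.16],
    [[-0.006,0,0],[0,0,0],0.16],
    [[-0.006,0,0],[0,0,0],0.16],
    [[-0.006,0,0],[0,0,0],0.16],
    [[-0.006,0,0],[0,0,0],0.16],
    [[-0.006,0,0],[0,0,0],0.16],
    [[-0.006,0,0],[0,0,0],0.16],
    [[-0.006,0,0],[0,0,0],0.16],
    [[-0.006,0,0],[0,0,0],0.16],
    [[-0.006,0,0],[0,0,0],0.16],
    [[-0.006,0,0],[0,0,0],0.16],
    [[-0.006,0,0],[0,0,0],0.16],
    [[-0.006,0,0],[0,0,0],0.16],
    [[-0.006,0,0],[0,0,0],0.16],
    [[-0.006,0,0],[0,0,0],0.16],
    [[-0.003,0,0],[0,0,0],0.16],
    [[0,0,0],[0,0,0],0.16],
    [[0,0,0],[0,0,0],0.16]
  ]
}}

```text
time_s: 8.47
ee_pos: [481.2, 108.2, 58.4]
orientation: [-3.133, 0.234, -0.001]
wrist_force: [0.4, 0.2, 0.4]
finger_gap: 0.162
finger_force: 0.0
```

Request:
{"op": "apply_moves", "data": {
  "commands": [
    [[0,0,-0.025],[0,0,0],0.16],
    [[0,0,-0.035],[0,0,0],0.16],
    [[0.028,-0.02,0],[0,0,0],0.16],
    [[0.028,-0.02,0],[0,0,0],0.16],
    [[0.028,-0.02,0],[0,0,0],0.16],
    [[0.028,-0.019,0],[0,0,0],0.16],
    [[0,0,0],[0,0,0],0.16],
    [[0,0,0],[0,0,0],0.16],
    [[0,0,0],[0,0,0],0.16]
  ]
}}

```text
time_s: 9.22
ee_pos: [603.2, 169.4, 117.6]
orientation: [3.132, -0.234, -0.003]
wrist_force: [-0.6, 0.7, -0.0]
finger_gap: 0.159
finger_force: 0.0
```

```bash
python3 - <<'E'
from h import *
st(); im=vision.snapshot('scene')[150:270,220:380,::-1]; cv2.imwrite('pics/s3.png',cv2.resize(im,None,fx=5,fy=5,interpolation=2))
E
```

```text
t 9.2167 local [ 53.2 112.3] z 117.6 yaw -8.55 [-0.002 -0.001 -1.   ] F [-0.6  0.7 -0. ] gap 0.159 [ 0.23  0.29  1.84 -0.    1.01  1.95]
```

View pics/s3.png

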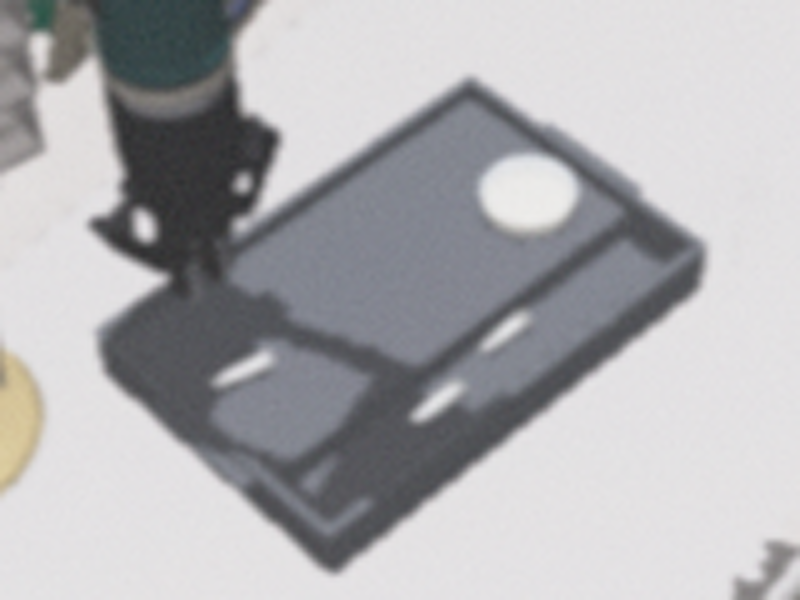

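Both pushed tubes lie in the trough, at (437,400) and (505,333), and the dish hasn't moved. The third tube is next.

Request:
{"op": "apply_moves", "data": {
  "commands": [
    [[0,0,0.03],[0,0,0],0.16],
    [[0,0,0.02],[0,0,0],0.16],
    [[0,0,0.009],[0,0,0],0.16],
    [[0,0,0],[0,0,0],0.16],
    [[0,0,0],[0,0,0],0.16]
  ]
}}

```text
time_s: 9.68
ee_pos: [603.1, 169.2, 59.4]
orientation: [3.133, -0.235, -0.001]
wrist_force: [0.6, 0.9, 1.4]
finger_gap: 0.164
finger_force: 0.0
```

Request:
{"op": "apply_moves", "data": {
  "commands": [
    [[-0.006,0,0],[0,0,0],0.16],
    [[-0.006,0,0],[0,0,0],0.16],
    [[-0.006,0,0],[0,0,0],0.16],
    [[-0.006,0,0],[0,0,0],0.16],
    [[-0.006,0,0],[0,0,0],0.16],
    [[-0.006,0,0],[0,0,0],0.16],
    [[-0.006,0,0],[0,0,0],0.16],
    [[-0.006,0,0],[0,0,0],0.16],
    [[-0.006,0,0],[0,0,0],0.16],
    [[-0.006,0,0],[0,0,0],0.16],
    [[-0.006,0,0],[0,0,0],0.16],
    [[-0.006,0,0],[0,0,0],0.16],
    [[-0.006,0,0],[0,0,0],0.16],
    [[-0.006,0,0],[0,0,0],0.16],
    [[-0.006,0,0],[0,0,0],0.16],
    [[-0.006,0,0],[0,0,0],0.16],
    [[-0.006,0,0],[0,0,0],0.16],
    [[-0.006,0,0],[0,0,0],0.16],
    [[0,0,0],[0,0,0],0.16],
    [[0,0,0],[0,0,0],0.16]
  ]
}}

```text
time_s: 11.35
ee_pos: [496.6, 185.8, 59.3]
orientation: [3.133, -0.234, 0.0]
wrist_force: [0.1, -0.2, -0.0]
finger_gap: 0.155
finger_force: 0.0
```

Request:
{"op": "apply_moves", "data": {
  "commands": [
    [[0,0,-0.025],[0,0,0],0.16],
    [[0,0,-0.035],[0,0,0],0.16],
    [[0,0.02,-0.035],[0,0,0],0.16],
    [[0,0.03,-0.025],[0,0,0],0.16],
    [[0,0.03,-0.025],[0,0,0],0.16],
    [[0,0.03,-0.025],[0,0,0],0.16],
    [[0,0,0],[0,0,0],0.16],
    [[0,0,0],[0,0,0],0.16],
    [[0,0,0],[0,0,0],0.16]
  ]
}}

```text
time_s: 12.1
ee_pos: [480.6, 76.9, 229.1]
orientation: [-3.132, 0.236, -0.0]
wrist_force: [0.0, -0.4, -0.3]
finger_gap: 0.159
finger_force: 0.0
```

```bash
python3 - <<'E'
from h import *
st(); im=vision.snapshot('scene')[150:270,220:380,::-1]; w=vision.snapshot('wrist')[:,:,::-1]
a=cv2.resize(im,(400,300),interpolation=2); b=cv2.resize(w,(480,300),interpolation=3)
cv2.imwrite('pics/s4.png',cv2.vconcat([cv2.copyMakeBorder(a,0,0,0,80,0),b]))
cv2.imwrite('pics/wl.png',w)
E
```

```text
t 12.1 local [-54.4   2.7] z 229.1 yaw -8.62 [ 0.     0.001 -1.   ] F [ 0.  -0.4 -0.3] gap 0.159 [ 0.11 -0.08  2.03  0.    1.19  1.83]
```

View pics/s4.png

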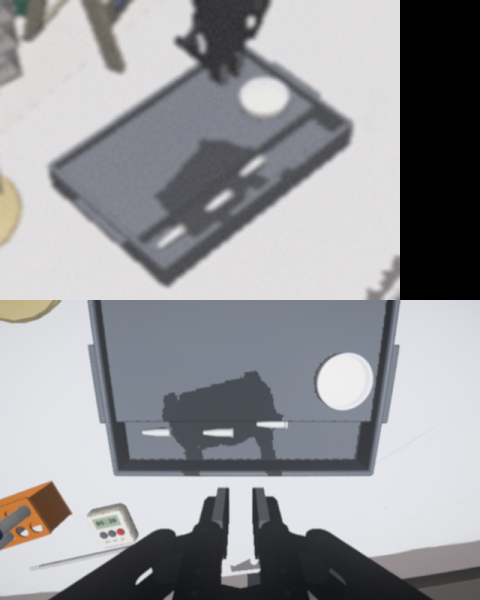

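All three tubes look to be in the trough, but the right-hand one, at (272,424), touches the step line. I'll check its height by triangulation on a zoomed view.

```bash
python3 - <<'E'
from h import *
w=cv2.imread('pics/wl.png')[140:200,180:400]
s=vision.snapshot('scene')[200:255,275:340,::-1]; 
a=cv2.resize(w,None,fx=3.6,fy=3.6,interpolation=2); b=cv2.resize(s,None,fx=6,fy=6,interpolation=2)
cv2.imwrite('pics/z.png',cv2.vconcat([a,cv2.copyMakeBorder(b,0,0,0,a.shape[1]-b.shape[1],0)])); print(a.shape,b.shape)
E
```

```text
(216, 792, 3) (330, 390, 3)
```

View pics/z.png

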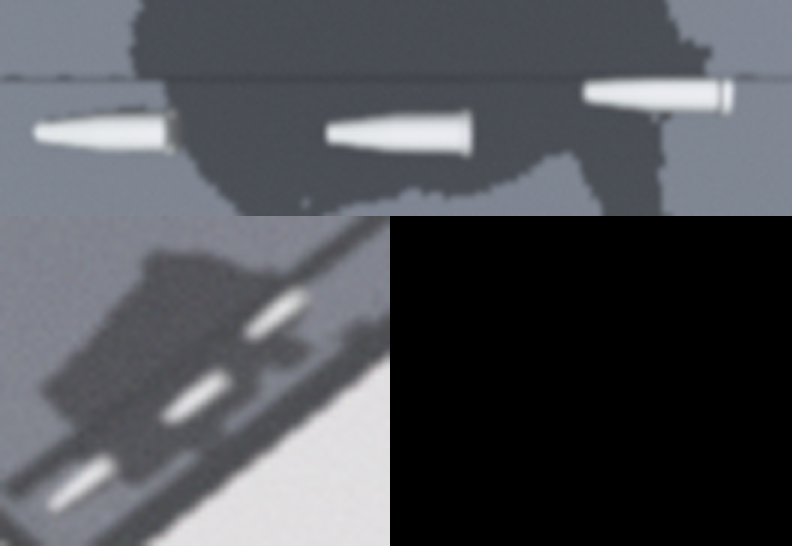

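```bash
python3 - <<'E'
from h import *
st()
for z in (6,11.5,20,30,37):
    print(z,wpx([(363.3,166.4),(291.1,176.9),(208.3,176.7)],z).round(0).tolist(),((px2w('scene',[(321.3,216),(308,230.2),(289,244.5)],z)[:,:2]-C)@RT).round(0).tolist())
print(wpx([(200,161.5),(360,161.5)],30))
E
```

```text
t 12.25 local [-55.3   3.3] z 227.7 yaw -8.5 [-0.003 -0.    -1.   ] F [0.5 0.2 0.3] gap 0.158 [ 0.11 -0.08  2.03  0.    1.19  1.83]
6 [[-58.0, -39.0], [-68.0, 32.0], [-68.0, 115.0]] [[-50.0, -45.0], [-62.0, 25.0], [-61.0, 104.0]]
11.5 [[-56.0, -38.0], [-67.0, 32.0], [-67.0, 113.0]] [[-53.0, -42.0], [-65.0, 28.0], [-65.0, 106.0]]
20 [[-54.0, -37.0], [-64.0, 31.0], [-64.0, 110.0]] [[-58.0, -37.0], [-70.0, 32.0], [-70.0, 110.0]]
30 [[-52.0, -36.0], [-62.0, 30.0], [-61.0, 107.0]] [[-64.0, -31.0], [-76.0, 37.0], [-76.0, 115.0]]
37 [[-50.0, -35.0], [-60.0, 30.0], [-60.0, 105.0]] [[-68.0, -27.0], [-80.0, 41.0], [-80.0, 118.0]]
[[-47.10058246 113.03959627]
 [-47.23969884 -32.61278071]]
```

All three tubes triangulate to floor level, 8 mm or more beyond the edge, and the dish hasn't moved. The arm is clear, so I'm handing in.

```bash
python3 -c "
from plant import workorder; print(workorder.close_job())"
```

```text
the job is handed in; nothing more can be done
None
```

I swept all three tubes over the step into the trough using only the fingertips, never moved the dish or went near the timer, bottle or tape roll, and handed the job in at about 12 s; no verdict came back.

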